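# Load the stamp tray through the light flap of the UV exposure unit

## Task

Load the UV exposure unit: lay the stamp tray on its feed bed, box end towards the mouth, and slide it in through the sprung light flap until it is fully home against the back stop, which sits somewhere out of sight inside, so feel for it gently and never press the stop with more than 20 N. The flap must end shut behind the tray's box; do not drag the tray back against it. Let go, and leave everything else on the table where it is.

Things in the scene. Friction and masses are not known exactly. Their poses are not given: they have to be found in the camera images.
- tray: grey stamp tray: a box 100 mm long (x), 56 wide (y), 24 high with black rubber pads on top; behind it (-x) a flat steel strip, level with the underside, that carries a knob. Origin: centre of the box's underside; x points from knob to front end (goes in first), z up. About 0.4 kg (varies), centre of mass some 15 mm behind the origin: carry it by the box. Starts flat on the table
- tray_front (a point): middle of the front end face of the tray's box, 50 mm ahead of the tray's origin, 12 mm above its underside
- tray_tail (a point): middle of the rear end face of the tray's box (the end towards the knob), 50 mm behind the tray's origin, 12 mm above its underside. The steel strip starts here: 30 mm wide, 5 mm thick, reaching 192 mm behind the tray's origin
- tray_knob (a point): the tray's upright round black knob, 18 mm across, its axis 175 mm behind the tray's origin; it rises from 5 to 43 mm above the tray's underside. This point: on its axis, 26 mm above the underside
- unit: UV exposure unit, fixed: white housing 260 mm wide with a sloping control panel, an aluminium feed bed before its mouth. Origin: on the table, straight below the flap's hinge line, in the middle; x points straight in (feed direction), z up. Housing begins at x = 8 mm, 87 mm high there, rises at about 40 degrees to 151 mm. The channel inside is 62 mm wide, level with the bed
- bed (a point): point on the feed bed's upper face, on its centre line, 80 mm before the hinge line (unit x = -80 mm), 25 mm above the table. The bed is level, 130 mm wide, from unit x = -160 mm inwards. Two guides on it, 6 mm high, flare from 110 mm apart at the outer end to 62 mm apart at x = -44 mm, then run straight to the mouth. The tray's strip overhangs the bed's outer end
- mouth (a point): middle of the flap's hinge line, over the mouth, 59 mm above the table, 34 mm above the bed
- flap (a joint): sprung flap in the mouth, hinged along its top edge; rad, 0 = hanging shut, grows as it swings inwards (to 1.5); cannot swing outwards. Lower edge 8 mm above the bed, so the tray's strip passes beneath. The tray's front needs some 5 to 11 N to push through; the flap rides on the box's top, then springs shut once the box's rear end is about 25 mm past the hinge line
- stop_bar (a joint): sprung bar on the face of the back stop in the channel; m, 0 = untouched, 0.005 = pressed right in, then solid (tray fully home). Takes under 1 N to press in. The stop is adjustable, its place unknown: with the tray home, the rear of its box is anywhere from 32 to 72 mm past the hinge line (unit x). The tray's friction holds it where it is left
- wood_stamp: wooden hand stamp with a turned handle, 60 x 30 x 72 mm high, stands beside the feed bed; bystander
- mount_block: small wooden stamp mount with a rubber face, 50 x 30 x 24 mm; bystander
- film_carton: small cardboard carton, 70 x 45 x 30 mm; bystander
- tape_roll: roll of brown packing tape lying flat, 110 mm across, 48 mm high; bystander
- ink_bottle: small white bottle with a black cap, 40 mm across, 85 mm high; bystander
- brush: brush lying flat, 170 mm long; bystander
- clip_cup: small white bowl, 70 mm across, 60 mm high; bystander
Not all that is in view belongs to the job. There is more than one size of the tray; the one meant has the size given above.

How it is judged (in metres and radians):
On the way, in this order (a step that is already met when the one before it is completed fails the run):
1. the tray lies on the feed bed in line with the mouth, its front end no further than the shut flap (y of tray in the frame of unit between -0.02 and 0.02 m and z of tray in the frame of unit between 0.022 and 0.029 m and angle between tray's own z axis and vertical below 0.08 rad and angle between the x axis of tray and the x axis of unit, either way round below 0.3 rad and x of tray_front in the frame of unit between -0.09 and 0.004 m and value of joint flap below 0.1 rad), for 0.2 s.
2. the tray is pushing the flap open (value of joint flap above 0.5 rad), for 0.1 s.
3. the tray is home against the back stop and the flap has shut behind its box (value of joint stop_bar above 0.0035 m and value of joint flap below 0.12 rad and x of tray_tail in the frame of unit above 0.025 m), for 0.2 s.
At the end, for the whole second after the job is handed in: the tray lies flat in the channel in line with the unit (within 12 mm and 0.2 rad), its stop bar pressed in at least 3.5 of its 5 mm, the rear of its box at least 25 mm past the hinge line, the flap shut behind it (below 0.12 rad); the tray is at rest and let go (all of step 3 and y of tray in the frame of unit between -0.012 and 0.012 m and z of tray in the frame of unit between 0.022 and 0.029 m and angle between tray's own z axis and vertical below 0.08 rad and angle between the x axis of tray and the x axis of unit, either way round below 0.2 rad and linear speed of tray below 0.01 m/s and contact force between the fingers and tray below 0.1 N); the robot touches nothing.
It fails at once if the back stop is pressed with more than 20 N (contact force between tray and stop_bar above 20 N).
It fails at once if the flap is strained with more than 25 N, as when the tray is dragged back against it (contact force between anything else and flap above 25 N).
It fails at once if a bystander is moved by more than 25 mm (distance of any of wood_stamp, mount_block, film_carton, tape_roll, ink_bottle, brush, clip_cup from where it was at the start of the episode above 0.025 m).
It also fails if it takes over 67 s, if anything falls off the work surface, if the arm or the gripper's body presses on something with over 40 N, if the wrist force passes 120 N, or if a joint passes its speed limit or range.

## Robot

A 6-joint arm with a two-finger parallel gripper is mounted at the origin on the work surface. World frame = base frame: x ahead of the robot, y to its left, z up, the work surface at z = 0. Lengths are in mm, angles in degrees, forces in N, time in s.
With the tool pointing down it reaches from about 300 to 775 mm from the base axis. Payload 14.6 kg.
Tool frame: the origin (TCP) lies at the centre of the arm's flange, where the gripper is bolted on; the fingertips stand 199 mm ahead of it and the grasp point (between the pads) lies 180 mm ahead of it; z points along the fingers, y is the direction in which the jaws open and shut (so a half turn about z gives the same grasp; the last joint's range is limited). The gripper opens to 94 mm and grips with 3 to 60 N. Pads are 16 mm wide; open, the fingers measure 119 mm over their backs; the gripper's body (75 mm by 177 mm) begins 78 mm behind the grasp point.
Start: joints at [72.903, 17.183, 87.147, -0, 75.671, -3.816], TCP at [126.35, 535.282, 404.646] pointing down, gripper open.
Joint ranges: [-173.82, 173.82], [-45.26, 126.66], [13.44, 144.39], [-59.66, 239.66], [0, 175.72], [-146.38, 146.38]. Speed limits (degrees/s): [127.2, 127.2, 147.25, 180, 180, 180].

## Interface

Orientations are given as a 3x3 rotation matrix whose columns are the frame's x, y, z axes.
In Python, from rig import r gives the robot as it stands. The module is installed in compiled form; this text tells all that it offers.
- The arm moves only by the tool step_arm, never from a script. Its argument "deltas" is one flat list of numbers, 7 for each row, row after row: the turn, a rotation vector about the tool's x, y, z in rad, then the shift along the tool's x, y, z in cm, then the finger opening in cm, from 0 to 9.4. A call has 1 to 5 rows; each row shifts and turns the pose as measured when the row begins, along the tool's axes as they then stand; what a row does not reach is not made up. A row lasts 1/10 s, in which the tool goes at most 50 mm and 8.59 degrees, less where a joint would pass 70% of its speed; a pose out of reach is approached as far as the arm can. A call with a gripper value outside its range is refused whole. The fingers move at their own pace and stop on an object; "force" is the grip in N (left out, the last holds). Time passes only in rows, so rows that do not move let the fingers close. It gives the time, the measured TCP pose, the force and the opening at its end, in the units of the state.
- r.state(): the state, without advancing time (a new reading comes with each control period).
- r.get_image(name): name is "scene" or "top"; returns the picture (384x512x3 uint8, red, green, blue); there is no depth.
- r.camera_model(name): a dict with "camera_matrix" (3x3 intrinsics, pixels), "T" (4x4, takes a point from camera to world coordinates). Camera axes: x right, y down, z forward; pixel columns grow to the right and rows downward; lengths in mm; the calibration is good to about 2 mm. A picture is of the moment at which its call begins. camera_model takes no time and is no camera call.
- r.close_job(): hands the job in, once; it reports no verdict.
The state is a dict: "clock": time; "joint_pos": joint angles; "qd": joint speeds; "joint_efforts": joint torques, N m; "ee_pos": TCP position; "tcp_rot": TCP orientation; "force": force on the tool from outside, world axes, zero at the start; "wrist_torque": the same for the moment, N m; "gripper_width": finger opening in mm.
Only numpy, scipy, OpenCV 4.12 (cv2) and the standard library are available. Lean on these libraries where they do the work, as an engineer would, in place of code of your own. Each camera call takes 0.05 s, during which the arm holds its last target. There are 200 camera calls.

## Working session

There is one attempt and no reset: what is moved stays moved. The work goes in short steps, Python scripts to look and compute and a tool call to move; the robot and the scene stay as the last step left them, time stands still between calls to the robot, and variables do not carry over. Pictures are saved under pics/ and viewed, about 8 in all and at most 12, crops included, and the job is handed in when it is done.

Besides the shell and the picture viewer there is one more tool, called after "Emit:" as a command line: name --argument value ..., lists and objects as JSON in quotes. step_arm: Moves the arm, as the interface text tells. Its arguments: {"type":"object","properties":{"deltas":{"type":"array"},"force":{"type":"number"}},"required":["deltas"]}

```bash
mkdir -p pics; cat > h.py <<'E'
from rig import r
import numpy as np, cv2
def grab(n,f):
    im=r.get_image(n)[:,:,::-1].copy(); cv2.imwrite(f'pics/{f}.png',im); return im
def ray(n,u,v,z):
    c=r.camera_model(n);K=np.array(c['camera_matrix']);T=np.array(c['T'])
    d=T[:3,:3]@np.linalg.solve(K,[u,v,1.]);o=T[:3,3]
    return o+d*(z-o[2])/d[2]
def proj(n,p):
    c=r.camera_model(n);K=np.array(c['camera_matrix']);T=np.array(c['T'])
    q=K@(T[:3,:3].T@(np.array(p,float)-T[:3,3]));return q[:2]/q[2]
E
python3 - <<'E'
from h import *
a=grab('top','t0');b=grab('scene','s0')
for n in('top','scene'):print(r.camera_model(n))
print(r.state())
cv2.imwrite('pics/t0b.png',cv2.resize(a,(800,600)));cv2.imwrite('pics/s0b.png',cv2.resize(b,(800,600)))
E
```

```text
{'camera_matrix': array([[472.63518366,   0.        , 254.8967758 ],
       [  0.        , 472.63518366, 197.08092109],
       [  0.        ,   0.        ,   1.        ]]), 'T': array([[ 8.86551891e-03, -9.95530145e-01,  9.40272944e-02,
         4.44507129e+02],
       [-9.99768051e-01, -1.06702232e-02, -1.87080390e-02,
         1.69199481e+02],
       [ 1.96277090e-02, -9.38396284e-02, -9.95393830e-01,
         1.22037975e+03],
       [ 0.00000000e+00,  0.00000000e+00,  0.00000000e+00,
         1.00000000e+00]])}
{'camera_matrix': array([[443.30815806,   0.        , 262.17489745],
       [  0.        , 443.30815806, 188.09969644],
       [  0.        ,   0.        ,   1.        ]]), 'T': array([[-6.06963961e-01,  6.34618091e-01, -4.78387529e-01,
         9.88467506e+02],
       [ 7.94698849e-01,  4.89936771e-01, -3.58351364e-01,
         5.01783199e+02],
       [ 6.96338320e-03, -5.97680382e-01, -8.01704230e-01,
         8.47753055e+02],
       [ 0.00000000e+00,  0.00000000e+00,  0.00000000e+00,
         1.00000000e+00]])}
{'clock': 0.1, 'joint_pos': array([ 7.29017437e+01,  1.72117006e+01,  8.71757838e+01,  3.39681528e-05,
        7.56702118e+01, -3.81595551e+00]), 'qd': array([ 0.0287596 , -0.06617595, -0.06783684, -0.0705891 , -0.12176657,
       -0.04699627]), 'joint_efforts': array([ 3.60776845e-03, -5.32643402e+01, -3.53289235e+01,  7.10548251e-02,
        2.33801227e-02, -1.57870609e-04]), 'ee_pos': array([126.35706156, 535.25970495, 404.15717879]), 'tcp_rot': array([[-9.73249847e-01,  2.29749097e-01, -2.96614757e-04],
       [ 2.29749278e-01,  9.73249374e-01, -9.62312047e-04],
       [ 6.75898027e-05, -1.00471708e-03, -9.99999493e-01]]), 'force': array([ 0.08890639,  0.04434672, -0.76493968]), 'wrist_torque': array([-0.04371009, -0.00318235,  0.01644473]), 'gripper_width': 93.66161929853473}
```

View pics/t0b.png

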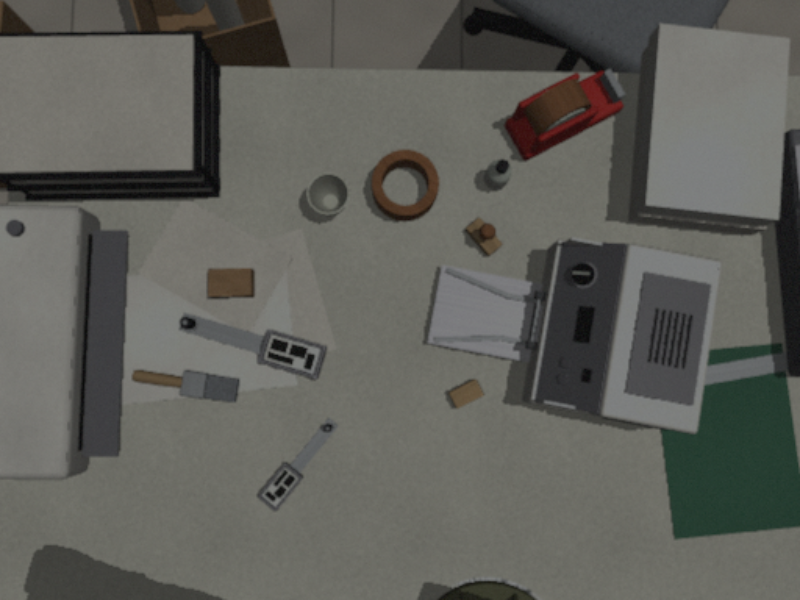

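View pics/s0b.png

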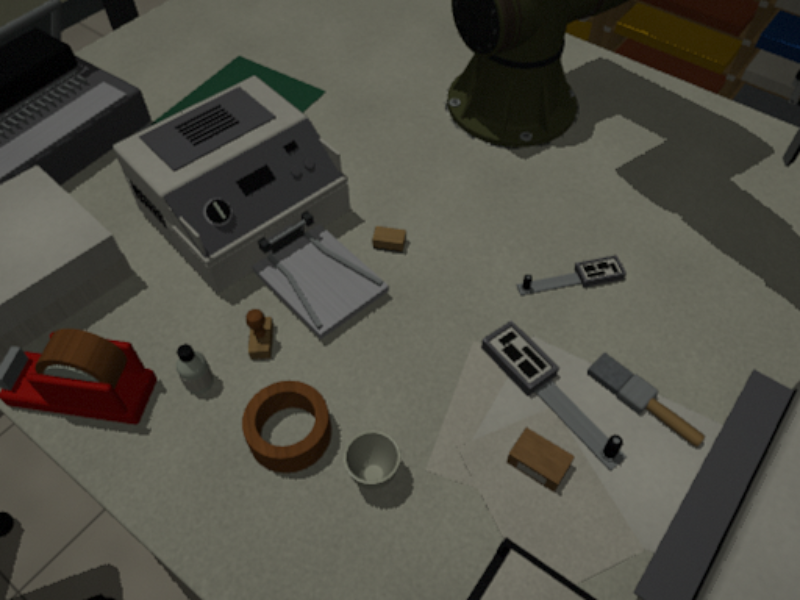

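```bash
python3 - <<'E'
from h import *
a=cv2.imread('pics/t0.png')
def c(x,y,w,h,k=4):
    m=cv2.resize(a[y:y+h,x:x+w],None,fx=k,fy=k,interpolation=cv2.INTER_CUBIC)
    m=cv2.convertScaleAbs(m,alpha=1.5)
    for i in range(0,w,10):
        cv2.line(m,(i*k,0),(i*k,6),(0,255,255),1)
        if i%20==0: cv2.putText(m,str(x+i),(i*k,16),0,.35,(0,255,255),1)
    for i in range(0,h,10):
        cv2.line(m,(0,i*k),(6,i*k),(0,255,255),1)
        if i%20==0: cv2.putText(m,str(y+i),(8,i*k+4),0,.35,(0,255,255),1)
    return m
L=np.vstack([c(110,190,105,60),c(150,260,105,70)])
R=c(265,148,90,130)
cv2.imwrite('pics/m1.png',np.hstack([L,R]))
# auto: big tray knob & box
g=cv2.cvtColor(a,cv2.COLOR_BGR2GRAY)
for p in [(400,0)]:pass
E
```

```text
(no output)
```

View pics/m1.png

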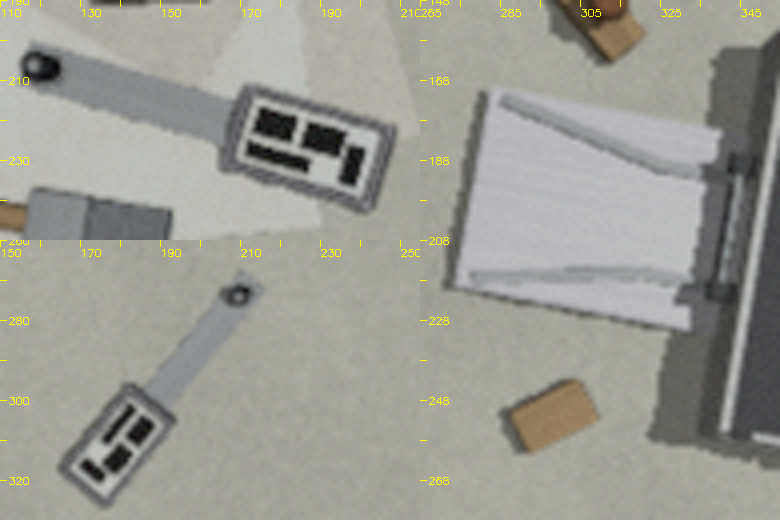

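```bash
python3 - <<'E'
from h import *
P=lambda L,z:np.array([ray('top',u,v,z) for u,v in L])[:,:2]
b=P([(171.3,211.8),(209.3,221.8),(203,243),(166.3,231.3)],24)
print('box',b.round(1),'sides',[np.linalg.norm(b[i]-b[i-1]).round(1) for i in range(4)],b.mean(0))
f=(b[1]+b[2])/2-(b[0]+b[3])/2;print('yaw',np.degrees(np.arctan2(f[1],f[0])))
k=P([(120.5,206.5)],43)[0];print('knob',k);d=b.mean(0)-k;print(np.linalg.norm(d),np.degrees(np.arctan2(d[1],d[0])))
s=P([(181.5,296.5),(193.5,305),(176,326),(165,316.5)],20);print('small',[np.linalg.norm(s[i]-s[i-1]).round(1) for i in range(4)])
e=P([(281.8,170.5),(271.3,220),(340.5,180.5),(332.5,230.5)],25)
print('bed',e.round(1),np.linalg.norm(e[0]-e[1]))
for i,j in((0,2),(1,3)):
  d=e[j]-e[i];print(np.degrees(np.arctan2(d[1],d[0])))
d=e[0]-e[1];n=np.array([d[1],-d[0]]);print('perp',np.degrees(np.arctan2(d[1],d[0]))-90,(e[0]+e[1])/2)
# guides straight parts, inner ends at z31
print('guides',P([(330,191),(340,191.5),(322,214.5),(335,218)],31))
E
```

```text
box [[517.9 357.6]
 [493.6 261.3]
 [440.1 276.2]
 [468.6 368.9]] sides [np.float64(50.5), np.float64(99.3), np.float64(55.5), np.float64(97.0)] [480.06604651 316.02897164]
yaw -105.60930024855682
knob [528.64648019 480.75386564]
171.7391895884373 -106.43176817197858
small [np.float64(63.2), np.float64(36.7), np.float64(66.6), np.float64(36.0)]
bed [[626.4  78.5]
 [499.6 104.7]
 [602.4 -71.9]
 [474.5 -50.6]] 129.50171403551306
-99.08350924314416
-99.17320147613121
perp -101.65618162121672 [563.02200652  91.61097068]
guides [[574.41134775 -43.74265005]
 [573.4136524  -69.21799578]
 [514.47470638 -23.10093545]
 [505.95335156 -55.99615042]]
```

```bash
cat >> h.py <<'E'
from scipy.spatial.transform import Rotation as R
def plan(p,yaw,g,rpm=45):
    "rows to TCP p (mm), tool down, tool-y at yaw (deg)"
    s=r.state();Rc=np.array(s['tcp_rot']);c=np.array(s['ee_pos'])
    y=np.radians(yaw);Y=np.array([np.cos(y),np.sin(y),0]);Z=np.array([0,0,-1.]);Rt=np.c_[np.cross(Y,Z),Y,Z]
    d=np.array(p)-c;w=R.from_matrix(Rc.T@Rt).as_rotvec()
    n=max(1,int(np.ceil(max(np.linalg.norm(d)/rpm,np.linalg.norm(w)/.145))))
    print('n',n,'d',d.round(1),'w',w.round(4))
    for i in range(n):
        Ri=Rc@R.from_rotvec(w*i/n).as_matrix()
        print([float(x) for x in np.r_[(w/n).round(3),(Ri.T@d/n/10).round(2)]]+[g],end=',')
    print()
E
python3 - <<'E'
from h import *
plan([483.3,324.6,330],-16.2,9.4)
a=cv2.imread('pics/t0.png')
g=cv2.GaussianBlur(cv2.cvtColor(a,cv2.COLOR_BGR2GRAY),(3,3),0).astype(float)
# refine bed edges: sample across edge, max gradient, fit line
def edge(p,q,z,n=30,h=4):
    p,q=np.array(p,float),np.array(q,float);t=(q-p)/np.linalg.norm(q-p);m=np.array([-t[1],t[0]])
    o=[];s=np.arange(-h,h+.01,.25)
    for k in np.linspace(.08,.92,n):
        L=(p+(q-p)*k)+s[:,None]*m
        v=cv2.remap(g.astype(np.float32),L[:,0].astype(np.float32)[None],L[:,1].astype(np.float32)[None],cv2.INTER_LINEAR)[0]
        o.append(ray('top',*L[np.argmax(abs(np.gradient(v)))],z)[:2])
    vx,vy,x,y=cv2.fitLine(np.array(o,np.float32),cv2.DIST_HUBER,0,.01,.01).ravel()
    return np.degrees(np.arctan2(vy,vx)),(x,y)
for nm,p,q,z in[('outer',(281.8,170.5),(271.3,220),25),('L',(281.8,170.5),(340.5,180.5),25),('R',(271.3,220),(332.5,230.5),25)]:
    print(nm,edge(p,q,z))
for nm,p,q in[('boxL',(171.3,211.8),(209.3,221.8)),('front',(209.3,221.8),(203,243)),('boxR',(203,243),(166.3,231.3)),('rear',(166.3,231.3),(171.3,211.8))]:
    print(nm,edge(p,q,24))
E
```

```text
n 12 d [ 356.9 -210.7  -74.2] w [-8.0000e-04  8.0000e-04  1.6217e+00]
[-0.0, 0.0, 0.135, -3.3, -1.02, 0.62, 9.4],[-0.0, 0.0, 0.135, -3.41, -0.57, 0.62, 9.4],[-0.0, 0.0, 0.135, -3.45, -0.11, 0.62, 9.4],[-0.0, 0.0, 0.135, -3.44, 0.36, 0.62, 9.4],[-0.0, 0.0, 0.135, -3.36, 0.82, 0.62, 9.4],[-0.0, 0.0, 0.135, -3.21, 1.26, 0.62, 9.4],[-0.0, 0.0, 0.135, -3.02, 1.68, 0.62, 9.4],[-0.0, 0.0, 0.135, -2.76, 2.08, 0.62, 9.4],[-0.0, 0.0, 0.135, -2.46, 2.43, 0.62, 9.4],[-0.0, 0.0, 0.135, -2.11, 2.74, 0.62, 9.4],[-0.0, 0.0, 0.135, -1.72, 3.0, 0.62, 9.4],[-0.0, 0.0, 0.135, -1.3, 3.2, 0.62, 9.4],
outer (np.float32(-10.474142), (np.float32(551.2606), np.float32(91.5729)))
L (np.float32(85.28124), (np.float32(612.2387), np.float32(-7.015692)))
R (np.float32(79.88311), (np.float32(489.83093), np.float32(25.683031)))
boxL (np.float32(79.3088), (np.float32(498.80823), np.float32(313.79736)))
front (np.float32(-1.307016), (np.float32(468.79572), np.float32(274.3505)))
boxR (np.float32(69.46232), (np.float32(461.5918), np.float32(320.4471)))
rear (np.float32(-27.698101), (np.float32(494.0314), np.float32(355.82657)))
```

Emit:
step_arm --deltas '[0,0,0.135,-3.3,-1.0,0.6,9.4,0,0,0.135,-3.4,-0.6,0.6,9.4,0,0,0.135,-3.45,-0.1,0.6,9.4,0,0,0.135,-3.4,0.4,0.6,9.4,0,0,0.135,-3.4,0.8,0.6,9.4]'

```text
clock: 0.6
ee_pos: [276.3, 445.3, 372.2]
tcp_rot: [[-0.603, 0.798, -0.001], [0.798, 0.603, -0.002], [-0.001, -0.002, -1.0]]
force: [0.1, 1.6, -0.2]
gripper_width: 93.7
```

Emit:
step_arm --deltas '[0,0,0.135,-3.2,1.3,0.6,9.4,0,0,0.135,-3.0,1.7,0.6,9.4,0,0,0.135,-2.8,2.1,0.6,9.4,0,0,0.135,-2.5,2.4,0.6,9.4,0,0,0.135,-2.1,2.7,0.6,9.4]'

```text
clock: 1.1
ee_pos: [428.1, 348.3, 339.7]
tcp_rot: [[0.056, 0.998, -0.003], [0.998, -0.056, -0.004], [-0.004, -0.003, -1.0]]
force: [0.5, 0.5, -0.2]
gripper_width: 93.9
```

Emit:
step_arm --deltas '[0,0,0.135,-1.7,3.0,0.6,9.4,0,0,0.135,-1.3,3.2,0.6,9.4,0,0,0,0,0,0,9.4]'

```text
clock: 1.4
ee_pos: [490.4, 306.2, 325.2]
tcp_rot: [[0.339, 0.941, -0.006], [0.941, -0.339, -0.005], [-0.007, -0.003, -1.0]]
force: [-0.4, 1.2, 0.9]
gripper_width: 94.0
```

```bash
python3 - <<'E'
from h import *
plan([483.3,324.6,240],-16.2,9.4)
a=np.radians(-106.2);f=np.array([np.cos(a),np.sin(a)]);l=np.array([-f[1],f[0]]);o=np.array([480.5,315])
m=cv2.imread('pics/s0.png');k=4;x0,y0=300,195
m=cv2.resize(m[y0:310,x0:410],None,fx=k,fy=k,interpolation=cv2.INTER_CUBIC)
for x,y,z in[(50,28,24),(50,-28,24),(-50,-28,24),(-50,28,24),(-175,0,43),(-175,0,5)]:
    p=np.r_[o+f*x+l*y,z];q=(proj('scene',p)-[x0-.5,y0-.5])*k;cv2.circle(m,tuple(int(v) for v in q),3,(0,0,255),1)
t=cv2.imread('pics/t0.png');x0,y0=110,195
t=cv2.resize(t[y0:255,x0:215],None,fx=k,fy=k,interpolation=cv2.INTER_CUBIC)
for x,y,z in[(50,28,24),(50,-28,24),(-50,-28,24),(-50,28,24),(-175,0,43)]:
    p=np.r_[o+f*x+l*y,z];q=(proj('top',p)-[x0-.5,y0-.5])*k;cv2.circle(t,tuple(int(v) for v in q),3,(0,0,255),1)
W=np.zeros((460,440+420,3),np.uint8);W[:460,:440]=m;W[:240,440:]=t
cv2.imwrite('pics/m2.png',cv2.convertScaleAbs(W[:,:800],alpha=1.4))
E
```

```text
n 2 d [ -7.1  18.4 -85.2] w [-0.0037  0.0067 -0.0636]
[-0.002, 0.003, -0.032, 0.77, -0.63, 4.26, 9.4],[-0.002, 0.003, -0.032, 0.78, -0.62, 4.26, 9.4],
```

View pics/m2.png

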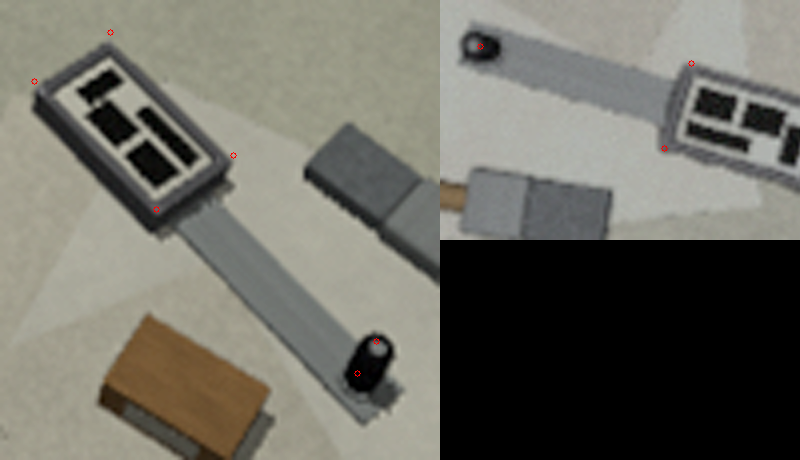

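Emit:
step_arm --deltas '[-0.002,0.003,-0.032,0.87,-0.65,4.2,9.4,-0.002,0.003,-0.032,0.87,-0.65,4.2,9.4,0,0,0,0,0,0,9.4]'

```text
clock: 1.7
ee_pos: [483.6, 326.5, 239.3]
tcp_rot: [[0.277, 0.961, 0.001], [0.961, -0.277, 0.0], [0.0, 0.001, -1.0]]
force: [-0.2, -0.0, -0.3]
gripper_width: 94.6
```

```bash
python3 - <<'E'
from h import *
plan([484,327,208],-16.2,9.4)
a=grab('scene','s1');b=grab('top','t1')
m=cv2.resize(a[150:310,260:430],None,fx=2.3,fy=2.3);n=cv2.resize(b[150:310,110:280],None,fx=2.3,fy=2.3)
cv2.imwrite('pics/m3.png',cv2.convertScaleAbs(np.hstack([m,n]),alpha=1.4))
E
```

```text
n 1 d [  0.4   0.5 -31.3] w [ 0.0011 -0.0003  0.0025]
[0.001, -0.0, 0.003, 0.06, 0.02, 3.13, 9.4],
```

View pics/m3.png

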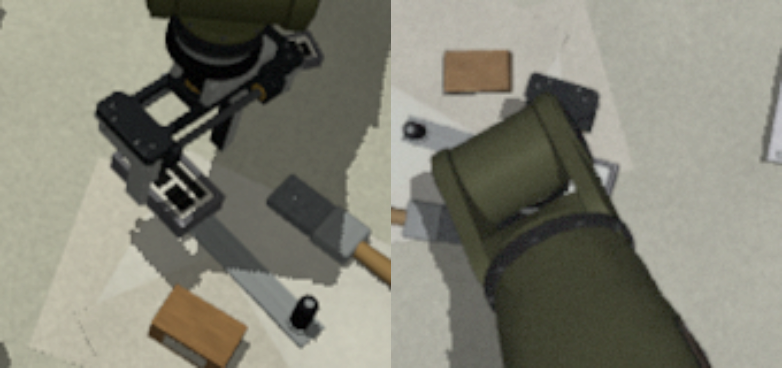

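Scene crop: the gripper straddles the box (box about (180,195)) with the knob at (305,310) clear of it. I'll go down and grip.

Emit:
step_arm --deltas '[0,0,0,0.05,0,1.6,9.4,0,0,0,0,0,1.5,9.4,0,0,0,0,0,0,9.4]'

```text
clock: 2.1
ee_pos: [486.3, 327.2, 216.2]
tcp_rot: [[0.279, 0.96, 0.013], [0.96, -0.279, 0.007], [0.01, 0.011, -1.0]]
force: [0.4, 0.5, -0.4]
gripper_width: 94.2
```

Emit:
step_arm --deltas '[0,0,0,0,0,0,5,0,0,0,0,0,0,5,0,0,0,0,0,0,5,0,0,0,0,0,0,5,0,0,0,0,0,0,5]' --force 30

```text
clock: 2.6
ee_pos: [486.7, 327.2, 217.9]
tcp_rot: [[0.28, 0.96, 0.015], [0.96, -0.28, 0.008], [0.012, 0.012, -1.0]]
force: [-1.9, 0.1, -1.0]
gripper_width: 57.6
```

Emit:
step_arm --deltas '[0,0,0,0,0,0,7.5,0,0,0,0,0,0,7.5,0,0,0,0,0,0,7.5]'

```text
clock: 2.9
ee_pos: [486.7, 327.2, 218.2]
tcp_rot: [[0.28, 0.96, 0.015], [0.96, -0.28, 0.008], [0.012, 0.012, -1.0]]
force: [0.4, 0.2, 0.1]
gripper_width: 74.1
```

```bash
python3 -c "
from h import *
plan([484,327,207],-16.2,7.5)"
```

```text
n 1 d [ -2.7  -0.2 -11.2] w [ 0.0125 -0.0121 -0.0007]
[0.012, -0.012, -0.001, -0.11, -0.27, 1.12, 7.5],
```

Emit:
step_arm --deltas '[0.012,-0.012,0,-0.1,-0.3,1.1,7.5,0,0,0,0,0,0,7.5]'

```text
clock: 3.1
ee_pos: [483.4, 327.1, 206.2]
tcp_rot: [[0.28, 0.96, -0.001], [0.96, -0.28, -0.001], [-0.001, -0.001, -1.0]]
force: [-0.3, 0.5, -0.2]
gripper_width: 74.7
```

```bash
python3 -c "
from h import *
print(r.state()['ee_pos'],r.state()['force'])
plan([484,327,207],-16.2,7.5)"
```

```text
[483.42534706 327.10663534 206.23426862] [-0.33662359  0.49733977 -0.15074744]
n 1 d [ 0.6 -0.1  0.8] w [-0.0006  0.0011 -0.0008]
[-0.001, 0.001, -0.001, 0.01, 0.06, -0.08, 7.5],
```

Emit:
step_arm --deltas '[0,0,0,0,0,-0.05,5,0,0,0,0,0,0,5,0,0,0,0,0,0,5,0,0,0,0,0,0,5]' --force 30

```text
clock: 3.5
ee_pos: [483.5, 327.0, 206.3]
tcp_rot: [[0.28, 0.96, -0.001], [0.96, -0.28, -0.001], [-0.002, -0.001, -1.0]]
force: [0.2, 0.4, -1.1]
gripper_width: 56.0
```

Emit:
step_arm --deltas '[0,0,0,0,0,-1.0,5,0,0,0,0,0,-3,5,0,0,0,0,0,-3,5,0,0,0,0,0,-3,5,0,0,0,0,0,0,5]'

```text
clock: 4.0
ee_pos: [482.9, 327.0, 309.8]
tcp_rot: [[0.28, 0.96, -0.006], [0.96, -0.28, -0.004], [-0.005, -0.005, -1.0]]
force: [-1.3, -0.4, -4.9]
gripper_width: 55.4
```

```bash
python3 - <<'E'
from h import *
a=grab('scene','s2')
m=cv2.convertScaleAbs(cv2.resize(a[110:310,140:430],None,fx=2.7,fy=2.7),alpha=1.4)
# unit overlay from estimate, on the scene
y=np.radians(-100);f=np.array([np.cos(y),np.sin(y)]);l=np.array([-f[1],f[0]])
O=np.array([563,91.6])+160*f;print('unit O',O)
for x,yy,z in[(-160,65,25),(-160,-65,25),(-80,0,25),(0,0,59),(-44,31,31),(-44,-31,31),(-160,55,31),(-160,-55,31),(0,65,25),(8,130,87),(8,-130,87)]:
    q=(proj('scene',np.r_[O+f*x+l*yy,z])-[139.5,109.5])*2.7
    cv2.circle(m,tuple(int(v) for v in q),3,(0,0,255),1)
t=cv2.imread('pics/t0.png');x0,y0=265,148
t=cv2.resize(t[y0:y0+130,x0:x0+100],None,fx=4.5,fy=4.5,interpolation=cv2.INTER_CUBIC)
for x,yy,z in[(-160,65,25),(-160,-65,25),(-80,0,25),(0,0,59),(-44,31,31),(-44,-31,31),(-160,55,31),(-160,-55,31),(0,65,25),(8,130,87),(8,-130,87)]:
    q=(proj('top',np.r_[O+f*x+l*yy,z])-[x0-.5,y0-.5])*4.5
    cv2.circle(t,tuple(int(v) for v in q),3,(0,0,255),1)
cv2.imwrite('pics/m4.png',m);cv2.imwrite('pics/m5.png',cv2.convertScaleAbs(t,alpha=1.4))
E
```

```text
unit O [535.21629157 -65.96924048]
```

View pics/m4.png

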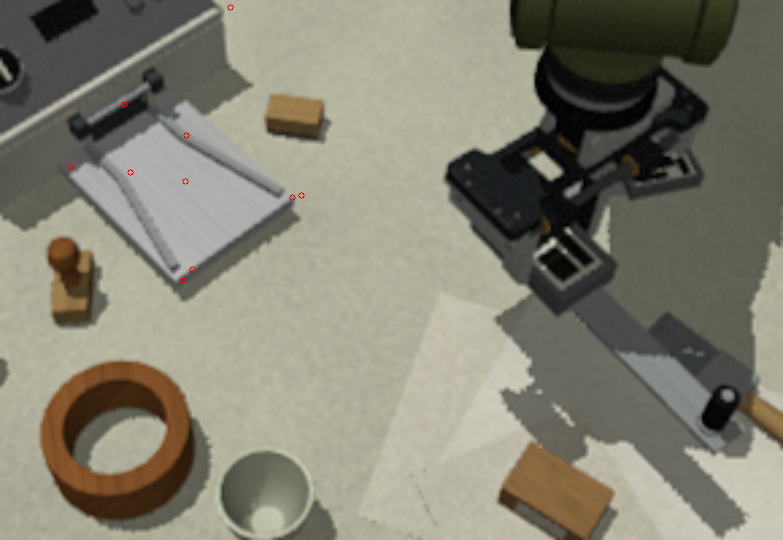

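View pics/m5.png

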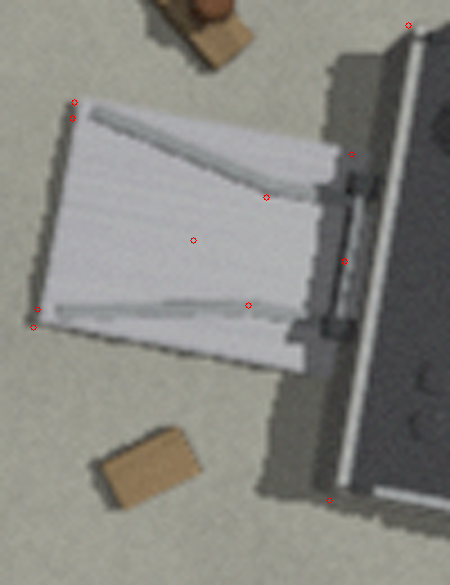

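```bash
python3 -c "
from h import *
plan([555.2,43.7,290],-9.8,5)"
```

```text
n 7 d [  72.6 -283.   -17.3] w [-0.0073  0.0072 -0.1124]
[-0.001, 0.001, -0.016, -3.59, 2.13, 0.26, 5],[-0.001, 0.001, -0.016, -3.62, 2.07, 0.26, 5],[-0.001, 0.001, -0.016, -3.66, 2.01, 0.26, 5],[-0.001, 0.001, -0.016, -3.69, 1.95, 0.25, 5],[-0.001, 0.001, -0.016, -3.72, 1.89, 0.25, 5],[-0.001, 0.001, -0.016, -3.75, 1.83, 0.25, 5],[-0.001, 0.001, -0.016, -3.78, 1.77, 0.25, 5],
```

Emit:
step_arm --deltas '[-0.001,0.001,-0.016,-3.6,2.1,0.25,5,-0.001,0.001,-0.016,-3.6,2.1,0.25,5,-0.001,0.001,-0.016,-3.65,2.0,0.25,5,-0.001,0.001,-0.016,-3.7,1.95,0.25,5,-0.001,0.001,-0.016,-3.7,1.9,0.25,5]'

```text
clock: 4.55
ee_pos: [533.1, 122.1, 286.4]
tcp_rot: [[0.191, 0.981, -0.013], [0.981, -0.191, -0.004], [-0.006, -0.012, -1.0]]
force: [0.9, 0.2, -4.5]
gripper_width: 55.4
```

Emit:
step_arm --deltas '[-0.001,0.001,-0.016,-3.75,1.8,0.25,5,-0.001,0.001,-0.016,-3.75,1.8,0.25,5,0,0,0,0,0,0,5]'

```text
clock: 4.85
ee_pos: [554.3, 34.3, 275.1]
tcp_rot: [[0.162, 0.987, -0.019], [0.987, -0.162, -0.003], [-0.006, -0.018, -1.0]]
force: [-1.6, 0.7, -4.6]
gripper_width: 55.6
```

```bash
python3 -c "
from h import *
print(r.state()['ee_pos'],r.state()['force'])
plan([555.2,43.7,245],-9.8,5)"
```

```text
[554.26645796  34.26518249 275.11747351] [-1.59707283  0.69499069 -4.6026874 ]
n 1 d [  0.9   9.4 -30.1] w [-0.0182  0.006   0.0084]
[-0.018, 0.006, 0.008, 0.96, -0.01, 3.01, 5],
```

Emit:
step_arm --deltas '[-0.018,0.006,0.008,0.95,0,0.5,5,0,0,0,0,0,1,5,0,0,0,0,0,1,5,0,0,0,0,0,0,5]'

```text
clock: 5.25
ee_pos: [554.3, 46.0, 243.5]
tcp_rot: [[0.17, 0.985, -0.006], [0.985, -0.17, 0.001], [-0.0, -0.006, -1.0]]
force: [0.9, 0.2, -5.4]
gripper_width: 56.0
```

```bash
python3 - <<'E'
from h import *
print(r.state()['ee_pos'],r.state()['force'])
plan([555.2,43.7,233],-9.8,5)
a=grab('scene','s3')
cv2.imwrite('pics/m6.png',cv2.convertScaleAbs(cv2.resize(a[100:240,140:310],None,fx=4,fy=4,interpolation=cv2.INTER_CUBIC),alpha=1.4))
E
```

```text
[554.29799119  45.96087182 243.47309242] [ 0.8878136   0.2321294  -5.43050314]
n 1 d [  0.9  -2.3 -10.5] w [-0.0055  0.0003  0.0001]
[-0.006, 0.0, 0.0, -0.21, 0.13, 1.05, 5],
```

View pics/m6.png

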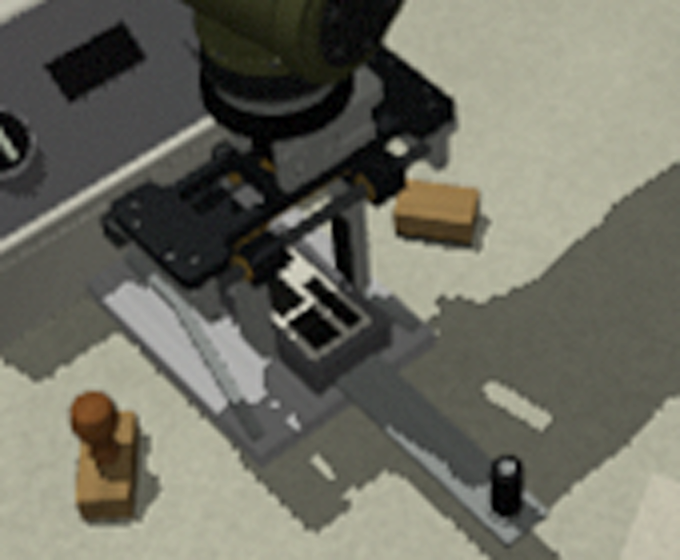

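Scene: the box (330,330) is over the bed between the guides, and its rear is near the bed's outer edge. Next I lower it.

Emit:
step_arm --deltas '[-0.006,0,0,-0.2,0.1,0.7,5,0,0,0,0,0,0.3,5,0,0,0,0,0,0,5]'

```text
clock: 5.6
ee_pos: [555.2, 44.5, 233.7]
tcp_rot: [[0.169, 0.986, 0.003], [0.986, -0.169, -0.0], [-0.0, 0.003, -1.0]]
force: [0.7, 1.3, -4.4]
gripper_width: 55.7
```

Emit:
step_arm --deltas '[0,0,0,0,0,0.15,5,0,0,0,0,0,0.1,5]'

```text
clock: 5.8
ee_pos: [555.3, 44.5, 231.5]
tcp_rot: [[0.169, 0.986, 0.003], [0.986, -0.169, -0.0], [0.0, 0.003, -1.0]]
force: [0.6, 0.3, -5.1]
gripper_width: 55.7
```

Emit:
step_arm --deltas '[0,0,0,0,0,0.1,5,0,0,0,0,0,0.05,5]'

```text
clock: 6.0
ee_pos: [555.3, 44.5, 231.3]
tcp_rot: [[0.169, 0.986, 0.004], [0.986, -0.169, -0.0], [0.0, 0.004, -1.0]]
force: [-1.9, 0.7, 1.2]
gripper_width: 55.5
```

Emit:
step_arm --deltas '[0,0,0,0,0,0,6.4,0,0,0,0,0,0,6.4,0,0,0,0,0,0,6.4,0,0,0,0,0,-1.0,6.4,0,0,0,0,0,-2.5,6.4]'

```text
clock: 6.5
ee_pos: [555.2, 44.4, 266.4]
tcp_rot: [[0.169, 0.986, 0.002], [0.986, -0.169, -0.0], [0.0, 0.002, -1.0]]
force: [0.3, 0.3, 0.8]
gripper_width: 63.9
```

Emit:
step_arm --deltas '[0,0,0,0,0,-3,6.4,0,0,0,0,0,-1.5,5,0,0,0,0,0,0,5]'

```text
clock: 6.8
ee_pos: [555.4, 44.4, 318.0]
tcp_rot: [[0.169, 0.986, 0.008], [0.986, -0.169, -0.0], [0.001, 0.008, -1.0]]
force: [0.8, 0.4, -1.0]
gripper_width: 51.9
```

```bash
python3 - <<'E'
from h import *
print(r.state()['ee_pos'],r.state()['force'])
f=np.array([-.169,-.986])
k=np.array([555.3,44.5])-165*f;print('knob',k)
plan([*k,305],-9.8,5)
E
```

```text
[555.36433097  44.41936264 317.9837102 ] [ 0.80792421  0.40072834 -1.02642371]
knob [583.185 207.19 ]
n 4 d [ 27.8 162.8 -13. ] w [ 0.0083 -0.0012  0.0013]
[0.002, -0.0, 0.0, 4.13, -0.0, 0.33, 5],[0.002, -0.0, 0.0, 4.13, -0.01, 0.33, 5],[0.002, -0.0, 0.0, 4.13, -0.01, 0.33, 5],[0.002, -0.0, 0.0, 4.13, -0.01, 0.33, 5],
```

Tray released. I'll move over the knob, then take both pictures to check the placement and find the knob.

Emit:
step_arm --deltas '[0.002,0,0,4.1,0,0.3,5,0.002,0,0,4.1,0,0.3,5,0.002,0,0,4.1,0,0.3,5,0.002,0,0,3.6,0,0.3,5,0,0,0,0,0,0,5]'

```text
clock: 7.3
ee_pos: [583.0, 205.7, 304.7]
tcp_rot: [[0.172, 0.985, 0.001], [0.985, -0.172, 0.001], [0.001, 0.001, -1.0]]
force: [0.4, -0.9, 0.0]
gripper_width: 50.2
```

```bash
python3 - <<'E'
from h import *
print(r.state()['ee_pos'],r.state()['tcp_rot'].round(3))
a=grab('scene','s4');b=grab('top','t4')
m=cv2.resize(a[110:290,140:340],None,fx=2.5,fy=2.5,interpolation=cv2.INTER_CUBIC)
n=cv2.resize(b[140:250,200:360],None,fx=1.85,fy=1.85);n=np.vstack([n,np.zeros((450-n.shape[0],n.shape[1],3),np.uint8)])
k=[583.2,207.2]
for z in(68,30):
  q=(proj('scene',[*k,z])-[139.5,109.5])*2.5;print(q);cv2.circle(m,tuple(int(v) for v in q),3,(0,0,255),1)
cv2.imwrite('pics/m7.png',cv2.convertScaleAbs(np.hstack([m,n]),alpha=1.4))
E
```

```text
[582.98079346 205.66103879 304.65743759] [[ 0.172  0.985  0.001]
 [ 0.985 -0.172  0.001]
 [ 0.001  0.001 -1.   ]]
[314.41652196 273.845545  ]
[313.86290006 297.73423212]
```

View pics/m7.png

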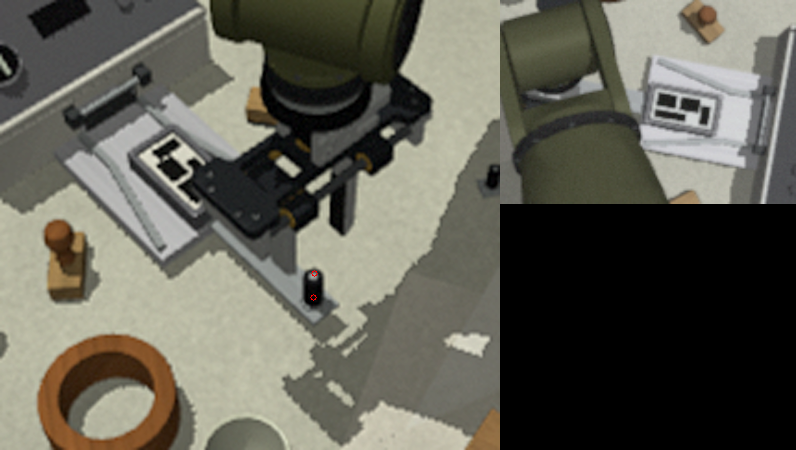

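Views 9 of 12: the tray lies between the guides with its front short of the mouth. The knob (314,273–298) sits exactly where predicted. Going down on it.

Emit:
step_arm --deltas '[0,0,0,0.1,0,2.5,5,0,0,0,0,0,2.3,5,0,0,0,0,0,1.5,5,0,0,0,0,0,0,5]'

```text
clock: 7.8
ee_pos: [583.4, 199.4, 240.4]
tcp_rot: [[0.178, 0.984, 0.002], [0.984, -0.178, -0.0], [0.0, 0.002, -1.0]]
force: [0.0, -0.2, -0.3]
gripper_width: 49.9
```

```bash
python3 -c "
from h import *
plan([583.2,207,234],-9.8,5)"
```

```text
n 1 d [-0.2  7.6 -6.4] w [ 0.0019 -0.0003 -0.0082]
[0.002, -0.0, -0.008, 0.75, -0.16, 0.64, 5],
```

Emit:
step_arm --deltas '[0.002,0,-0.008,0.75,-0.15,0.6,5,0,0,0,0,0,0,5]'

```text
clock: 8.0
ee_pos: [583.7, 206.6, 235.2]
tcp_rot: [[0.171, 0.985, 0.001], [0.985, -0.171, 0.001], [0.001, 0.001, -1.0]]
force: [-0.0, -1.2, -0.2]
gripper_width: 49.9
```

Emit:
step_arm --deltas '[0,0,0,0,0,0,1,0,0,0,0,0,0,1,0,0,0,0,0,0,1,0,0,0,0,0,0,1,0,0,0,0,0,0,1]' --force 30

```text
clock: 8.5
ee_pos: [584.1, 206.9, 237.8]
tcp_rot: [[0.171, 0.985, 0.004], [0.985, -0.171, 0.002], [0.002, 0.004, -1.0]]
force: [0.7, -0.7, -0.6]
gripper_width: 17.5
```

Emit:
step_arm --deltas '[0,-0.002,0,-0.8,0,0.05,1,0,-0.002,0,-0.8,0,0.05,1,0,0,0,-0.8,0,0.05,1,0,0,0,-0.8,0,0.05,1]'

```text
clock: 8.9
ee_pos: [578.5, 174.3, 237.2]
tcp_rot: [[0.17, 0.985, 0.008], [0.985, -0.17, 0.0], [0.001, 0.007, -1.0]]
force: [1.2, 5.6, 5.4]
gripper_width: 17.7
```

```bash
python3 -c "
from h import *
print(r.state()['force'],r.state()['wrist_torque'])
p=r.state()['ee_pos'];plan([p[0]-.170*16,p[1]-.985*16,237.6],-9.8,1,8)"
```

```text
[1.21595859 5.59604849 5.40802899] [ 0.79860644  0.04853654 -0.04426443]
n 2 d [ -2.7 -15.8   0.4] w [ 0.0075 -0.0014  0.0003]
[0.004, -0.001, 0.0, -0.8, -0.0, -0.02, 1],[0.004, -0.001, 0.0, -0.8, 0.0, -0.02, 1],
```

Emit:
step_arm --deltas '[0.002,0,0,-0.8,0,-0.03,1,0.001,0,0,-0.7,0,-0.01,1,0,0,0,-0.5,0,0,1]'

```text
clock: 9.2
ee_pos: [574.7, 151.9, 237.7]
tcp_rot: [[0.171, 0.985, 0.005], [0.985, -0.171, 0.001], [0.002, 0.004, -1.0]]
force: [1.5, 4.6, 2.5]
gripper_width: 17.7
```

Emit:
step_arm --deltas '[0,0,0,-0.5,0,0,1,0,0,0,-0.5,0,0,1,0,0,0,-0.5,0,0,1]'

```text
clock: 9.5
ee_pos: [572.0, 137.2, 237.7]
tcp_rot: [[0.171, 0.985, 0.007], [0.985, -0.171, 0.005], [0.006, 0.006, -1.0]]
force: [2.4, 11.7, -0.1]
gripper_width: 17.7
```

Emit:
step_arm --deltas '[0.003,0,0,-0.6,0,0.0,1,0.003,0,0,-0.6,0,0,1,0,0,0,-0.6,0,0,1,0,0,0,-0.6,0,0,1]'

```text
clock: 9.9
ee_pos: [567.6, 114.1, 237.7]
tcp_rot: [[0.17, 0.985, 0.003], [0.985, -0.17, 0.01], [0.01, 0.001, -1.0]]
force: [1.5, 7.5, 1.7]
gripper_width: 17.6
```

```bash
python3 - <<'E'
from h import *
a=grab('scene','s5')
cv2.imwrite('pics/m8.png',cv2.convertScaleAbs(cv2.resize(a[100:240,140:310],None,fx=4,fy=4,interpolation=cv2.INTER_CUBIC),alpha=1.4))
E
```

```text
(no output)
```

View pics/m8.png

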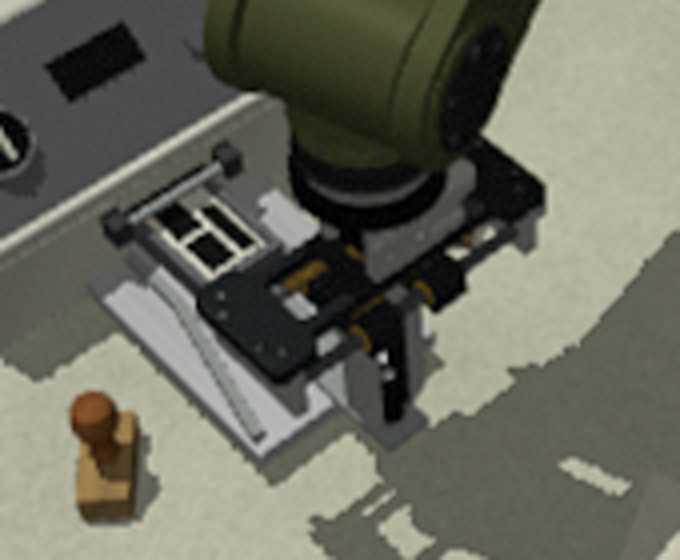

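The picture shows the front half of the box through the flap, with the black pads at (200,240) still outside, straight in line. Pushing on.

Emit:
step_arm --deltas '[0,0.005,0,-0.7,0,0,1,0,0.005,0,-0.7,0,0,1,0,0,0,-0.7,0,0,1,0,0,0,-0.7,0,0,1,0,0,0,-0.7,0,0,1]'

```text
clock: 10.45
ee_pos: [561.2, 78.9, 237.6]
tcp_rot: [[0.169, 0.986, 0.007], [0.985, -0.169, 0.024], [0.025, 0.003, -1.0]]
force: [3.0, 8.9, 3.2]
gripper_width: 17.3
```

Emit:
step_arm --deltas '[0,0,0,-0.7,0,0,1,0,0,0,-0.7,0,0,1,0,0,0,-0.7,0,0,1,0,0,0,-0.5,0,0,1]'

```text
clock: 10.85
ee_pos: [556.4, 53.0, 237.5]
tcp_rot: [[0.168, 0.986, 0.008], [0.985, -0.168, 0.027], [0.028, 0.004, -1.0]]
force: [0.9, 7.8, 3.1]
gripper_width: 17.5
```

Emit:
step_arm --deltas '[0,-0.005,0,-0.5,0,0,1,0,-0.005,0,-0.5,0,0,1,0,-0.005,0,-0.4,0,0,1,0,-0.005,0,-0.4,0,0,1,0,-0.005,0,-0.3,0,0,1]'

```text
clock: 11.35
ee_pos: [552.4, 32.3, 237.6]
tcp_rot: [[0.168, 0.986, 0.005], [0.986, -0.168, 0.006], [0.006, 0.004, -1.0]]
force: [1.1, 7.2, 2.0]
gripper_width: 17.4
```

Emit:
step_arm --deltas '[0,-0.002,0,-0.25,0,0,1,0,-0.002,0,-0.25,0,0,1,0,0,0,-0.25,0,0,1]'

```text
clock: 11.65
ee_pos: [550.7, 25.0, 237.7]
tcp_rot: [[0.168, 0.986, 0.005], [0.986, -0.168, 0.004], [0.004, 0.004, -1.0]]
force: [1.6, 3.5, 2.2]
gripper_width: 17.7
```

Emit:
step_arm --deltas '[0,0,0,-0.25,0,0,1,0,0,0,-0.25,0,0,1,0,0,0,-0.25,0,0,1]'

```text
clock: 11.95
ee_pos: [549.2, 16.9, 237.6]
tcp_rot: [[0.168, 0.986, 0.005], [0.986, -0.168, 0.004], [0.005, 0.004, -1.0]]
force: [0.6, 3.6, 2.4]
gripper_width: 17.3
```

Emit:
step_arm --deltas '[0,0,0,-0.2,0,0,1,0,0,0,-0.2,0,0,1,0,0,0,-0.2,0,0,1]'

```text
clock: 12.25
ee_pos: [548.1, 10.3, 237.6]
tcp_rot: [[0.168, 0.986, 0.005], [0.986, -0.168, 0.004], [0.005, 0.004, -1.0]]
force: [1.0, 4.4, 2.2]
gripper_width: 17.5
```

Emit:
step_arm --deltas '[0,0,0,-0.2,0,0,1,0,0,0,-0.2,0,0,1]'

```text
clock: 12.45
ee_pos: [547.5, 6.7, 237.7]
tcp_rot: [[0.169, 0.986, 0.005], [0.986, -0.169, 0.006], [0.007, 0.004, -1.0]]
force: [4.5, 19.0, -0.1]
gripper_width: 17.7
```

Emit:
step_arm --deltas '[0,0,0,0,0,0,1]'

```text
clock: 12.55
ee_pos: [547.5, 7.0, 237.6]
tcp_rot: [[0.169, 0.986, 0.006], [0.986, -0.169, 0.007], [0.008, 0.004, -1.0]]
force: [1.5, 6.4, 1.5]
gripper_width: 17.3
```

Emit:
step_arm --deltas '[0,0,0,0,0,0,3.5,0,0,0,0,0,0,3.5,0,0,0,0,0,0,3.5]'

```text
clock: 12.85
ee_pos: [547.1, 6.2, 236.8]
tcp_rot: [[0.168, 0.986, 0.003], [0.986, -0.168, 0.005], [0.006, 0.002, -1.0]]
force: [-0.5, -0.6, 0.1]
gripper_width: 34.6
```

Emit:
step_arm --deltas '[0,0,0,0,0,-1.5,3.5,0,0,0,0,0,-3,3.5,0,0,0,0.5,0,-3.5,3.5,0,0,0,3,0,-4,3.5,0,0,0,4.5,0,-1,3.5]'

```text
clock: 13.35
ee_pos: [560.0, 81.2, 368.9]
tcp_rot: [[0.175, 0.985, -0.005], [0.985, -0.175, 0.003], [0.003, -0.005, -1.0]]
force: [0.3, 0.5, -1.0]
gripper_width: 34.7
```

Emit:
step_arm --deltas '[0,0,0,4.5,0,-1,3.5,0,0,0,4.5,0,0,3.5,0,0,0,4.5,0,0,3.5,0,0,0,4,0,0,3.5,0,0,0,0,0,0,3.5]'

```text
clock: 13.85
ee_pos: [591.0, 262.5, 382.0]
tcp_rot: [[0.175, 0.985, -0.001], [0.985, -0.175, 0.002], [0.002, -0.001, -1.0]]
force: [0.3, -0.1, -0.7]
gripper_width: 34.9
```

```bash
python3 - <<'E'
from h import *
a=grab('scene','s6');b=grab('top','t6')
m=cv2.resize(a[110:240,140:290],None,fx=3,fy=3,interpolation=cv2.INTER_CUBIC)
n=cv2.resize(b[150:240,260:350],None,fx=3.8,fy=3.8,interpolation=cv2.INTER_CUBIC);n=np.vstack([n,np.zeros((390-n.shape[0],n.shape[1],3),np.uint8)])
cv2.imwrite('pics/m9.png',cv2.convertScaleAbs(np.hstack([m,n]),alpha=1.6))
E
```

```text
(no output)
```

View pics/m9.png

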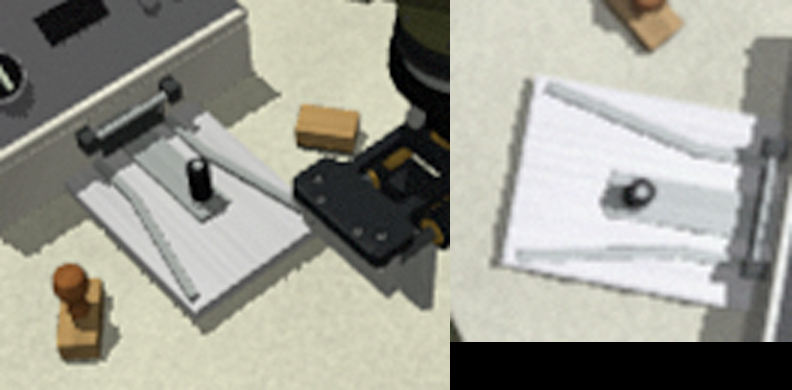

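The picture shows the flap hanging shut, the strip passing under it and only the knob outside at (200,178). The tray is in line and the neighbouring stamps haven't moved. I'll do one numeric check, then hand in.

```bash
python3 - <<'E'
from h import *
k=ray('top',642-450 and (642-450)/3.8+260,190/3.8+150,68)[:2]
O=np.array([535.6,-69.6]);f=np.array([-.17,-.985]);d=k-O
print('knob',k,'unit x',d@f,'y',d@np.array([.985,-.17]),'rear',d@f+125)
a=cv2.imread('pics/t0.png');b=cv2.imread('pics/t6.png')
print([int(cv2.absdiff(a,b)[y-8:y+8,x-8:x+8].mean()) for x,y in[(308,150),(298,251),(258,118),(318,110),(208,124),(147,181)]])
print(r.state()['force']); r.close_job()
E
```

```text
knob [547.63275947  10.95746588] unit x -81.39467299710957 y -1.842501122965767 rear 43.605327002890434
[11, 17, 21, 13, 35, 16]
[ 0.05088673 -0.18272756 -0.46685922]
the job is handed in; nothing more can be done
```

I set the tray on the feed bed by its box and let go. I then gripped the knob, pushed the box through the flap until it met the back stop, released the knob and backed the gripper well away. The job is handed in at about 14 s; no verdict was given.

**What the last checks showed:**
- **Flap:** the last picture shows it hanging shut behind the box, with the strip passing beneath and only the knob outside.
- **Tray position:** by the camera, the rear of the box is about 44 mm past the hinge line and the knob about 2 mm off the centre line. The arm's own position gave about 46 mm, and both are within the 32–72 mm range.
- **At hand-in:** the tray was released and the arm read almost no force.

**What is less certain:**
- **Force at the stop:** this was firmer than intended. The last 2 mm step showed about 19.5 N at the wrist. That includes about 3.5–4.5 N of sliding drag, so I estimate about 15–16 N on the stop, under the 20 N limit. I only read the force at the end of each move, so a brief higher peak would not have shown.
- **Stop bar:** I could not see it. I take it as pressed in from that solid resistance, since the arm moved back only 0.3 mm before I let go. I did not push again to confirm.
- **Bystanders:** comparing the pictures before and after was inconclusive, because the arm's shadow had changed. The wooden stamp and the small wooden block by the bed look unmoved, and the arm never touched or came close to the others.

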